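# Snap the lens covers onto the LED modules

### The arm

A 6-joint arm with a two-finger parallel gripper is mounted at the origin on the work surface. World frame = base frame: x ahead of the robot, y to its left, z up, the work surface at z = 0. Lengths are in mm, angles in rad, forces in N, time in s.
With the tool pointing down it reaches from about 350 to 850 mm from the base axis. Payload 8.1 kg.
Tool frame: the origin (TCP) lies at the very end of the fingers, on their centre line; the grasp point (between the pads) lies behind it (manip.hold_point_z is the z of the grasp point in the tool frame, in mm); z points along the fingers, y is the line along which they close (so a half turn about z gives the same grasp; the last joint's range is limited). The gripper opens to 93 mm and grips with 3 to 60 N. Pads are 15 mm wide; open, the fingers measure 128 mm over their backs; the gripper's body (75 mm by 188 mm) begins 65 mm behind the grasp point.
Start: joints at [-1.257, 0.13, 1.488, -0, 1.523, -0.085], TCP at [233.008, -552.913, 218.635] pointing down, gripper open.
Joint ranges: [-2.96, 2.96], [-0.89, 2.26], [0.02, 2.5], [-1.34, 4.48], [0, 2.73], [-2.66, 2.66]. Speed limits (rad/s): [2.39, 2.39, 2.79, 3.14, 3.14, 3.14].

### API

Orientations are given as a unit quaternion [w, x, y, z].
In Python, from workcell import manip gives the robot as it stands. The module is installed in compiled form; this text tells all that it offers.
- The arm moves only by the shell command python3 -m handwheel 'ROWS' [FORCE]. ROWS is text: rows parted by semicolons, each of 7 numbers parted by spaces: the closure, from -1 (fully open) to 1 (shut), so that 0 is half open, then the shift along the tool's x, y, z in m, then the turn, a rotation vector about the tool's x, y, z in rad. A call has 1 to 12 rows; each row shifts and turns the commanded pose from where the row before left it, along the tool's axes as they then stand; what a row does not reach is not made up. A row lasts 1/10 s, in which the tool goes at most 50 mm and 8.59 degrees, less where a joint would pass 70% of its speed; a pose out of reach is approached as far as the arm can. A call is refused whole if a number of a shift passes 0.05 or a number of a turn 0.15, either way. A call with a gripper value outside its range is refused whole. The fingers move at their own pace and stop on an object; FORCE is the grip in N (left out, the last holds). Time passes only in rows, so rows that do not move let the fingers close. It gives the time, the measured TCP pose, the force, the opening and the grip force at its end, in the units of the state.
- manip.sense(): the state, without advancing time (a new reading comes with each control period).
- manip.get_image(name): name is "side" or "top" or "wrist"; returns the picture (420x560x3 uint8, red, green, blue); there is no depth.
- manip.get_calibration(name): a dict with "intrinsics" (3x3 intrinsics, pixels), "R" (3x3) and "t" (3): a world point X has camera coordinates R X + t. Camera axes: x right, y down, z forward; pixel columns grow to the right and rows downward; lengths in mm; the calibration is good to about 2 mm. A picture is of the moment at which its call begins: read the wrist's pose just before it. get_calibration takes no time and is no camera call; for the wrist camera it gives the pose at the moment of the call.
- manip.finish_job(): hands the job in; it is judged then, once.
Trained networks look in the newest picture that a camera, given by its name, has taken for a name from the list of things; names that differ only in an ending like _2 or _b are one class to them, and where a whole thing is asked for, a point or a joint stands for the part that bears it (a point fixed in the world has none). Each returns a list of dicts, best first, with "p" (0 to 1); they miss things now and then, are a little off and sometimes report something else, mostly with a low value. They report only what shows in the picture. A call takes as long as a camera call. They do not tell look-alikes from the thing itself.
- manip.trace(camera, label): "region" (420x560 bool, what is visible of it) and "bbox" ([left, top, right, bottom] in pixels, round what is visible of it).
- manip.pinpoint(camera, label): "at" ([column, row] in pixels: a listed point, or the origin of a listed thing).
The state is a dict: "clock": time; "qpos": joint angles; "joint_vel": joint speeds; "tau": joint torques, N m; "ee_pos": TCP position; "ee_rot": TCP orientation; "contact_force": force on the tool from outside, world axes, zero at the start; "wrist_torque": the same for the moment, N m; "gripper_width": opening from 0.0 (shut) to 1.0 (fully open); "grasp_force": force on a finger pad.
Only numpy, scipy, OpenCV 4.12 (cv2) and the standard library are available. Lean on these libraries where they do the work, as an engineer would, in place of code of your own. Each camera call takes 0.05 s, during which the arm holds its last target. There are 200 camera calls.

### The job

First switch the LED driver off at its toggle. Then take every orange lens cover out of the blue parts bin, stand each one in the mouth of an empty LED module on the aluminium test plate, and press it squarely with the seating tool until it snaps fully home, flush on its ring; push covers in only with the tool, never with the fingers, and only while the driver is off. When all are home, stand the tool upright back on its cork mat, wholly on the mat, and only then switch the driver on again; leave the multimeter, the jar and the caliper case where they are.

Things in the scene. Friction and masses are not known exactly. Their poses are not given: they have to be found in the camera images.
- cover0: orange lens cover, 50 g, 34 mm tall, starts upright in the bin; 2 or 3 covers in a run, a missing one reads None. Origin: centre of its underside; z up its axis. Pilot 32 mm in diameter (z 0-12 mm, end chamfered to 27), snap bulge 39 mm (z 12-20), neck 33 mm, disc 50 mm in diameter (z 24-34), gripped by its edge; flat top with a yellow face. Any cover fits any module
- cover1: a second lens cover, the same as cover0
- cover2: a third lens cover, the same as cover0
- bin: blue open parts bin, fixed, 270 mm long (its x) by 160 mm wide (its y), 38 mm high, walls and floor 4 mm; origin under its centre. The covers start in a row along its length
- test_plate: fixed aluminium test plate, 110 mm (its x) by 300 mm (its y), 12 mm thick, origin at the centre of its underside on the bench; three identical grey round LED modules stand on it in a row along its y axis, 95 mm apart, each a ring 50 mm in outer diameter and 26 mm high above the plate
- mouth0 (a point): centre of the first LED module's mouth (42 mm wide), in the plane of its ring's top, 38 mm above the bench. Four sprung balls below the rim leave 34 mm between them: a cover let go there stands on them unseated, its origin 15 mm below the mouth, its top 19 mm above. About 13 N (8-20) straight down snaps it in; home, its disc is flush on the ring, origin 24 mm below the mouth, top 10 mm above
- mouth1 (a point): the same point of the middle module
- mouth2 (a point): the same point of the third module
- seater: the seating tool, about 220 g, 66 mm tall, upright on the cork mat: a flat black rubber foot 48 mm in diameter and 14 mm thick (z 0 to 14 mm), an aluminium handle 28 mm in diameter (z 14 to 58) to grip, and a red top 31 mm in diameter (z 58 to 66). Origin: centre of the foot's underside, z up along the handle. The foot's underside is what presses a cover's flat top
- mat: fixed square cork mat, 130 mm by 130 mm, 4 mm thick, the tool's place; origin at the centre of its underside
- driver: grey LED driver box, fixed, 130 mm (its x) by 120 mm (its y), 60 mm high; origin at the centre of its underside. A toggle lever stands on its top, in the middle, on a block 70 by 50 by 25 mm: the lever's pivot lies 82 mm above the bench and it swings along the box's x axis
- power (a joint): toggle lever of the LED driver, rad: 0 = off (leans 0.5 rad towards the box's -x side), 1.0 = on (leans 0.5 rad towards its +x side); it starts on, stays where it is left and is thrown with about 1 N
- power_tip (a point): centre of the red ball, 26 mm in diameter, at the end of the toggle lever, 60 mm from the pivot; about 135 mm above the bench at either end of its swing, 142 mm in the middle
- multimeter: yellow and black multimeter lying on the bench, 160 by 85 by 40 mm, leave alone; origin under its centre
- jar: white jar with a black lid, 52 mm in diameter, 60 mm tall, leave alone; origin under its centre
- caliper_box: flat grey caliper case, 50 by 190 by 25 mm, leave alone; origin under its centre
Things that resemble listed ones, but are neither listed nor needed, are in the scene too. What is shaped like the driver but yellow is not meant.

How it is judged:
By the outcome, as a careful person would: the job done as asked, in the order asked, and still so for the second after the job is handed in, with the robot touching nothing.
Of cover0, cover1, cover2 only 2 to 3 are there at a start; the rules pass over those that are not, and their reading is None.
At some moment in a run one of seater, cover0, cover1, cover2 may be knocked a few centimetres aside while the robot is not near it.
It also fails if it takes over 210 s, if anything falls off the work surface, if the arm or the gripper's body presses on something with over 40 N, if the wrist force passes 120 N, or if a joint passes its speed limit or range.

## Working session

There is one attempt and no reset: what is moved stays moved. The work goes in short steps, Python scripts to look and compute and a shell command to move; the robot and the scene stay as the last step left them, time stands still between calls to the robot, and variables do not carry over. Pictures are saved under pics/ and viewed, at most 14 in all, crops included, and the job is handed in when it is done.

```bash
mkdir -p pics
cat > h.py <<'E'
import numpy as np, cv2
from workcell import manip
def px2w(cam,uv,z,cal=None):
    c=cal or manip.get_calibration(cam);K=np.array(c["intrinsics"]);R=np.array(c["R"]);t=np.array(c["t"])
    d=R.T@np.linalg.solve(K,[uv[0],uv[1],1]);o=-R.T@t
    return o+d*(z-o[2])/d[2]
def w2px(cam,X):
    c=manip.get_calibration(cam);p=np.array(c["intrinsics"])@(np.array(c["R"])@np.array(X)+np.array(c["t"]));return p[:2]/p[2]
def save(cam,n):
    im=manip.get_image(cam);cv2.imwrite(f"pics/{n}.png",im[:,:,::-1]);return im
E
python3 - <<'E'
from h import *
print(manip.hold_point_z, manip.sense())
save("top","top0")
for l,z in [("cover0",4),("mouth0",38),("seater",4),("mat",0),("driver",0),("bin",0),("test_plate",0),("power_tip",135),("jar",0),("multimeter",0),("caliper_box",0)]:
    print(l,[(round(d["p"],2),np.round(d["at"]).tolist(),np.round(px2w("top",d["at"],z)).tolist()) for d in manip.pinpoint("top",l)])
save("side","side0")
print([(round(d["p"],2),np.round(d["at"])) for d in manip.pinpoint("side","power_tip")])
E
```

```text
-18.8 {'clock': 0.0, 'qpos': array([-1.25739228e+00,  1.31178581e-01,  1.48928222e+00,  4.67030587e-06,
        1.52301330e+00, -8.53691577e-02]), 'joint_vel': array([ 0.0010707 ,  0.00013138, -0.00018898,  0.00055201,  0.00047842,
        0.00015748]), 'tau': array([ 6.97919058e-04, -5.59837139e+01, -4.91761172e+01,  7.67963938e-02,
        3.54336679e-02, -2.08049055e-04]), 'ee_pos': array([ 232.83250033, -552.35200808,  217.57544741]), 'ee_rot': array([-9.34878716e-04,  9.80187845e-01,  1.98067925e-01, -1.04709173e-04]), 'contact_force': array([-0.1543127 ,  0.02636752, -0.32964231]), 'wrist_torque': array([ 0.02792043, -0.03866724, -0.02403509]), 'grasp_force': 0.0, 'gripper_width': 1.0021243140496041}
cover0 [(0.83, [135.0, 222.0], [568.0, 327.0, 4.0]), (0.73, [140.0, 246.0], [498.0, 310.0, 4.0])]
mouth0 [(0.87, [247.0, 243.0], [504.0, 1.0, 38.0]), (0.68, [212.0, 245.0], [498.0, 99.0, 38.0]), (0.36, [132.0, 246.0], [500.0, 321.0, 38.0])]
seater [(0.8, [356.0, 273.0], [415.0, -306.0, 4.0])]
mat [(0.74, [359.0, 273.0], [415.0, -315.0, 0.0])]
driver [(0.59, [362.0, 205.0], [611.0, -328.0, 0.0]), (0.56, [446.0, 223.0], [556.0, -570.0, 0.0]), (0.52, [280.0, 236.0], [524.0, -89.0, 0.0])]
bin [(0.87, [132.0, 246.0], [498.0, 334.0, 0.0]), (0.7, [366.0, 185.0], [668.0, -342.0, 0.0])]
test_plate [(0.91, [247.0, 241.0], [508.0, 6.0, 0.0])]
power_tip [(0.43, [367.0, 188.0], [639.0, -321.0, 135.0]), (0.43, [465.0, 229.0], [530.0, -573.0, 135.0])]
jar [(0.89, [213.0, 164.0], [736.0, 103.0, 0.0])]
multimeter [(0.81, [434.0, 294.0], [352.0, -525.0, 0.0])]
caliper_box [(0.38, [133.0, 218.0], [581.0, 332.0, 0.0])]
[(0.65, array([301., 145.])), (0.61, array([373., 106.]))]
```

View pics/top0.png

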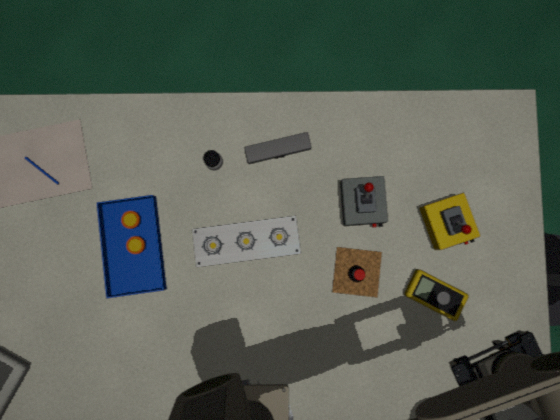

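View pics/side0.png

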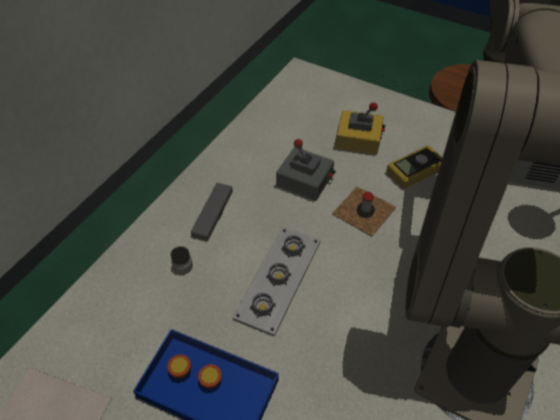

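Top view: the grey driver is at (363,203) with its ball at (368,187), leaning to world +x. The two covers are at (131,219) and (135,245), the three modules at (212,245), (246,241) and (279,237), and the tool at (358,273). The yellow box at (450,222) is the decoy. The side view agrees.

Run:
```python
from h import *
def tri(a,b):
    A=[];B=[]
    for cam,uv in (("top",a),("side",b)):
        c=manip.get_calibration(cam);P=np.array(c["intrinsics"])@np.c_[np.array(c["R"]),np.array(c["t"])]
        for i in (0,1):
            r=uv[i]*P[2]-P[i];A.append(r[:3]);B.append(-r[3])
    return np.linalg.lstsq(np.array(A),np.array(B),rcond=None)[0]
def red(n,box):
    im=cv2.imread(f"pics/{n}.png").astype(int);m=(im[:,:,2]>100)&(im[:,:,1]<70)&(im[:,:,0]<70)
    x0,y0,x1,y1=box;s=np.argwhere(m[y0:y1,x0:x1]);return s.mean(0)[::-1]+[x0,y0],len(s)
bt=red("top0",(358,180,378,196));bs=red("side0",(290,135,310,152));print(bt,bs,"ball",tri(bt[0],bs[0]),px2w("top",bt[0],135))
st=red("top0",(345,262,372,285));ss=red("side0",(358,188,378,203));print("seater",tri(st[0],ss[0]),px2w("top",st[0],68))
im=cv2.imread("pics/top0.png").astype(int)
mat=(im[:,:,2]-im[:,:,0]>40);mat[:240]=0;mat[305:]=0;mat[:,:325]=0;mat[:,390:]=0
r=cv2.minAreaRect(np.argwhere(mat)[:,::-1].astype(np.float32));print("mat",[px2w("top",p,4).round() for p in cv2.boxPoints(r)],px2w("top",r[0],4))
save("top","t1")
for l in("driver","test_plate","bin"):
    for d in manip.trace("top",l)[:2]:
        z={"driver":60,"test_plate":12,"bin":38}[l]
        r=cv2.minAreaRect(np.argwhere(d["region"])[:,::-1].astype(np.float32));print(l,d["p"],d["bbox"],px2w("top",r[0],z).round(),[px2w("top",p,z)[:2].round().tolist() for p in cv2.boxPoints(r)])
for x in [(565,325),(498,312)]:pass
print("covers",[px2w("top",p,38).round() for p in((131,219),(135,245))],"mouths",[px2w("top",p,30).round() for p in((212,245),(246,241),(279,237))])
cv2.imwrite("pics/crop1.png",cv2.resize(cv2.imread("pics/top0.png")[160:310,320:400],None,fx=4,fy=4,interpolation=cv2.INTER_CUBIC))
c=manip.get_calibration("wrist");R=np.array(c["R"]);print("wrist cam",-R.T@np.array(c["t"]),R.round(2),c["intrinsics"])
```

```text
(array([369.54166667, 186.625     ]), 24) (array([298.16666667, 140.        ]), 6) ball [ 643.13664223 -325.58739302  146.45943655] [ 643.68329366 -328.04950819  135.        ]
seater [ 411.66462265 -306.44313964   74.12376674] [ 413.32053401 -306.54936451   68.        ]
mat [array([ 363., -236.,    4.]), array([ 490., -252.,    4.]), array([ 474., -380.,    4.]), array([ 347., -362.,    4.])] [ 418.21426969 -307.32833514    4.        ]
driver 0.92 [420.3, 192.9, 478.4, 246.2] [ 550. -558.   60.] [[594.0, -471.0], [639.0, -603.0], [506.0, -643.0], [462.0, -513.0]]
driver 0.73 [339.4, 178.1, 385.8, 225.7] [ 612. -322.   60.] [[677.0, -255.0], [686.0, -380.0], [548.0, -388.0], [539.0, -264.0]]
test_plate 0.86 [194.5, 216.0, 302.1, 265.4] [509.   8.  12.] [[547.0, 164.0], [582.0, -134.0], [472.0, -147.0], [438.0, 149.0]]
bin 0.83 [97.0, 193.2, 167.7, 297.0] [500. 327.  38.] [[629.0, 432.0], [646.0, 256.0], [372.0, 223.0], [356.0, 396.0]]
covers [array([574., 326.,  38.]), array([501., 314.,  38.])] mouths [array([499., 100.,  30.]), array([509.,   5.,  30.]), array([519., -88.,  30.])]
wrist cam [ 308.18962405 -522.35390557  387.16292321] [[ 0.39 -0.92  0.  ]
 [-0.88 -0.37  0.29]
 [-0.27 -0.11 -0.96]] [[363.78223808   0.         271.62932038]
 [  0.         363.78223808 214.02860734]
 [  0.           0.           1.        ]]
```

View pics/crop1.png

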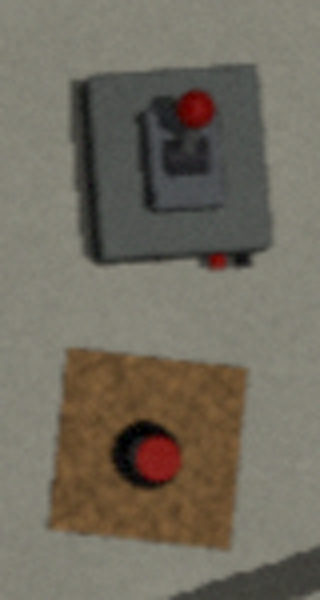

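```bash
python3 -m handwheel '1 0 0 0 0 0 0.14; 1 0 0 0 0 0 0.13; 1 0 0 0 0 0 0.128; 1 0.045 -0.022 0 0 0 0; 1 0.045 -0.022 0 0 0 0; 1 0.045 -0.022 0 0 0 0; 1 0.045 -0.022 0 0 0 0; 1 0.045 -0.022 0 0 0 0; 1 0.045 -0.022 0 0 0 0; 1 0.045 -0.022 0 0 0 0; 1 0.045 -0.022 0 0 0 0; 1 0 0 0 0 0 0' 20
```

```text
clock: 2.1
ee_pos: [597.0, -372.2, 217.2]
ee_rot: [-0.001, 1.0, 0.003, 0.0]
contact_force: [-0.5, -0.7, 0.7]
gripper_width: 0.024
grasp_force: 0.0
```

```bash
python3 -m handwheel '1 0.045 -0.023 0 0 0 0; 1 0.042 -0.023 0 0 0 0; 1 0 0 0 0 0 0; 1 0 0 0 0 0 0'
python3 - <<'E'
from h import *
cal=manip.get_calibration("wrist");im=save("wrist","w1")
print(manip.sense()["ee_pos"])
print([(d["p"],d["at"],px2w("wrist",d["at"],135,cal)) for d in manip.pinpoint("wrist","power_tip")])
E
```

```text
clock: 2.5
ee_pos: [679.1, -330.3, 217.4]
ee_rot: [-0.0, 1.0, 0.001, -0.001]
contact_force: [0.1, -0.1, -0.3]
gripper_width: 0.007
grasp_force: 0.0
[ 678.34165548 -331.38175685  218.19374353]
[(0.47, [261.8, 269.9], array([ 640.06823002, -324.21814257,  135.        ]))]
```

View pics/w1.png

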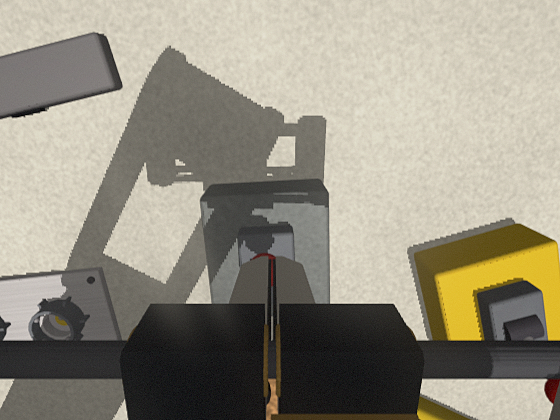

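```bash
python3 -m handwheel '1 0.004 -0.005 0.045 0 0 0; 1 0 0 0.045 0 0 0; 1 0 0 0 0 0 0;1 -0.02 0 0 0 0 0; 1 -0.02 0 0 0 0 0; 1 -0.015 0 0 0 0 0; 1 -0.01 0 0 0 0 0;1 -0.005 0 0 0 0 0;1 0 0 0 0 0 0'
```

```text
clock: 3.5
ee_pos: [612.5, -327.5, 131.2]
ee_rot: [0.001, 1.0, -0.0, 0.001]
contact_force: [0.5, -0.3, -0.7]
gripper_width: 0.006
grasp_force: 0.0
```

```bash
python3 -m handwheel '1 -0.004 0 0 0 0 0; 1 -0.003 0 0 0 0 0;1 0 0 0 0 0 0';python3 -m handwheel '1 -0.003 0 0 0 0 0;1 0 0 0 0 0 0'; python3 -m handwheel '1 -0.003 0 0 0 0 0;1 0 0 0 0 0 0'
```

```text
clock: 3.8
ee_pos: [609.3, -326.9, 130.4]
ee_rot: [0.001, 1.0, 0.001, 0.004]
contact_force: [13.9, -3.0, -2.1]
gripper_width: 0.005
grasp_force: 7.0
clock: 4.0
ee_pos: [608.8, -326.9, 130.6]
ee_rot: [0.002, 1.0, 0.001, 0.007]
contact_force: [26.4, -4.8, -9.2]
gripper_width: 0.007
grasp_force: 13.0
clock: 4.2
ee_pos: [608.5, -326.8, 130.7]
ee_rot: [0.002, 1.0, 0.001, 0.009]
contact_force: [38.9, -5.6, -16.0]
gripper_width: 0.002
grasp_force: 19.2
```

```bash
python3 -m handwheel '1 0.03 0 0 0 0 0; 1 0 0 -0.05 0 0 0;1 0 0 -0.05 0 0 0;1 -0.02 -0.02 -0.04 0 0 0;-0.5 -0.01 -0.046 0 0 0 0;-0.5 -0.01 -0.046 0 0 0 0;-0.5 -0.01 -0.046 0 0 0 0;-0.5 -0.01 -0.046 0 0 0 0;-0.5 -0.01 -0.046 0 0 0 0;-0.5 -0.01 -0.046 0 0 0 0;-0.5 -0.01 -0.046 0 0 0 0;-0.5 0 0 0 0 0 0'
python3 - <<'E'
from h import *
cal=manip.get_calibration("wrist");im=save("wrist","w2")
print(manip.sense()["ee_pos"])
for l,z in (("mouth0",38),("cover0",38)):print(l,[(d["p"],d["at"],px2w("wrist",d["at"],z,cal)) for d in manip.pinpoint("wrist",l)])
top=manip.get_image("top");print([(d["p"],d["at"]) for d in manip.pinpoint("top","power_tip")])
cv2.imwrite("pics/v2.png",np.vstack([im[::,:,::-1],cv2.resize(top[160:240,330:410,::-1],None,fx=2,fy=2).repeat(1,0) if 0 else np.hstack([cv2.resize(top[160:240,330:410,::-1],(180,180)),np.zeros((180,380,3),np.uint8)])]))
E
```

```text
clock: 5.4
ee_pos: [538.5, 20.9, 269.4]
ee_rot: [-0.001, 1.0, 0.003, 0.0]
contact_force: [0.3, -0.1, 0.4]
gripper_width: 0.642
grasp_force: 0.0
[539.0898087   18.37935232 269.27149416]
mouth0 [(0.81, [201.5, 215.2], array([496.6427029 , 100.45044305,  38.        ])), (0.7, [284.0, 204.8], array([509.76790015,   5.78260653,  38.        ]))]
cover0 [(0.88, [14.2, 142.8], array([577.31383959, 299.77666416,  38.        ])), (0.66, [34.3, 206.2], array([505.93892447, 290.96650872,  38.        ])), (0.54, [520.3, 263.5], array([ 439.06675133, -278.27845543,   38.        ]))]
[(0.51, [366.4, 207.7]), (0.51, [467.1, 229.1]), (0.41, [214.1, 163.7])]
```

View pics/v2.png

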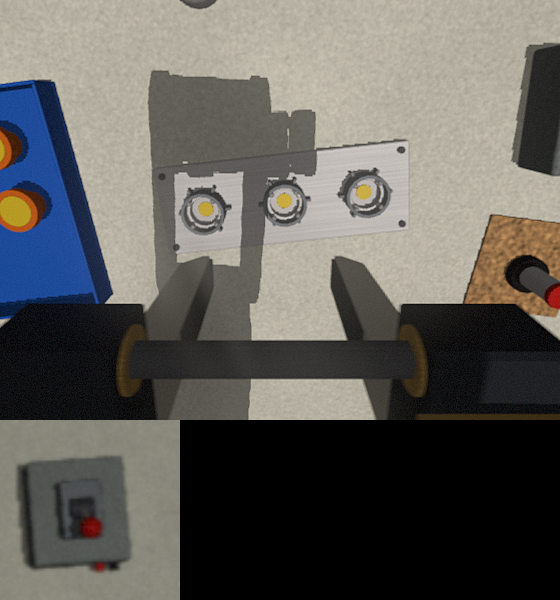

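Driver is off: its ball now leans towards −x. All three mouths are empty and show only the yellow LEDs, at (203,211), (285,202) and (366,193).

```bash
python3 -m handwheel '-0.5 0 -0.043 0 0 0 0;-0.5 0 -0.043 0 0 0 0;-0.5 0 -0.043 0 0 0 0;-0.5 0 -0.043 0 0 0 0;-0.5 0 -0.043 0 0 0 0;-0.5 0 -0.043 0 0 0 0;-0.5 0 -0.042 0.03 0 0 0;-0.5 0 0 0 0 0 0;-0.5 0 0 0 0 0 0'
cat >> h.py <<'E'
def ell(im,cond,z,cal,cam="wrist",amin=150):
    "ellipse-fit blobs of a mask and put their centres on plane z"
    m=cv2.morphologyEx(cond.astype(np.uint8),cv2.MORPH_CLOSE,np.ones((5,5)));out=[]
    for c in cv2.findContours(m,cv2.RETR_EXTERNAL,cv2.CHAIN_APPROX_NONE)[0]:
        if cv2.contourArea(c)<amin or len(c)<20: continue
        e=cv2.fitEllipse(cv2.convexHull(c));out.append((np.round(e[0],1).tolist(),np.round(e[1],1).tolist(),px2w(cam,e[0],z,cal)[:2].round(1).tolist()))
    return out
E
python3 - <<'E'
from h import *
cal=manip.get_calibration("wrist");im=save("wrist","w3")
s=manip.sense();print(s["ee_pos"],s["ee_rot"])
for l,z in (("cover0",4),):print(l,[(d["p"],d["at"],px2w("wrist",d["at"],z,cal)) for d in manip.pinpoint("wrist",l)])
i=im.astype(int)
print("orange+yellow",ell(im,(i[:,:,0]-i[:,:,2]>90),38,cal))
print("yellow",ell(im,(i[:,:,0]-i[:,:,2]>90)&(i[:,:,1]>0.65*i[:,:,0]),38,cal))
E
```

```text
clock: 6.55
ee_pos: [539.2, 313.7, 237.8]
ee_rot: [0.001, 1.0, 0.0, -0.001]
contact_force: [0.9, 0.4, 0.6]
gripper_width: 0.751
grasp_force: 0.0
[539.86204531 313.16360558 239.16592266] [ 4.98860241e-04  9.99999787e-01 -1.73159535e-04 -3.82579691e-04]
cover0 [(0.87, [271.3, 215.5], array([496.11581306, 312.27559217,   4.        ])), (0.66, [256.9, 147.6], array([573.94418816, 328.12997251,   4.        ]))]
orange+yellow [([270.2, 220.6], [44.8, 46.6], [501.0, 313.5])]
yellow [([270.2, 221.3], [32.8, 34.0], [500.2, 313.5])]
```

View pics/w3.png

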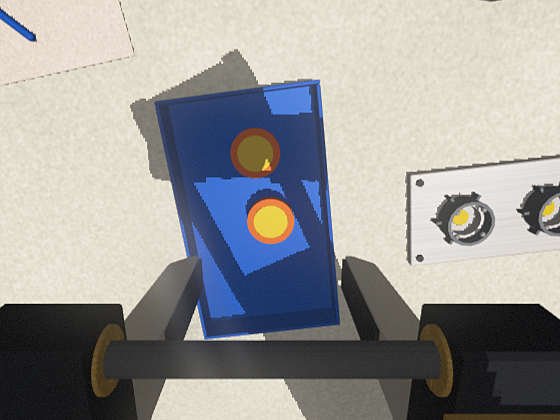

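Covers at (270,221) → (501,313.5) and about (255,153) → (574,328), both upright. Grasping the nearer one.

```bash
python3 -m handwheel '-0.5 -0.0385 0 0 0 0 0;-0.5 0 0 0.045 0 0 0;-0.5 0 0 0.045 0 0 0;-0.5 0 0 0.045 0 0 0;-0.5 0 0 0.045 0 0 0;-0.5 0 0 0.02 0 0 0;-0.5 0 0 0.0155 0 0 0;-0.5 0 0 0 0 0 0;1 0 0 0 0 0 0;1 0 0 0 0 0 0;1 0 0 0 0 0 0;1 0 0 0 0 0 0' 15; python3 -m handwheel '1 0 0 0 0 0 0;1 0 0 0 0 0 0'
```

```text
clock: 7.85
ee_pos: [502.1, 315.1, 26.0]
ee_rot: [-0.001, 1.0, 0.0, 0.001]
contact_force: [-0.2, -1.3, 7.0]
gripper_width: 0.531
grasp_force: 15.0
clock: 8.05
ee_pos: [502.1, 315.1, 26.1]
ee_rot: [-0.001, 1.0, 0.001, 0.002]
contact_force: [0.5, -1.2, 7.0]
gripper_width: 0.531
grasp_force: 15.0
```

```bash
python3 -m handwheel '1 0 0 -0.04 0 0 0;1 0 0 -0.05 0 0 0;1 0 0 -0.05 0 0 0;1 0.006 0.042 -0.04 0 0 0;1 0.006 0.042 0 0 0 0;1 0.007 0.042 0 0 0 0;1 0.007 0.042 0 0 0 0;1 0.006 0.042 0 0 0 0;1 0.006 0.045 0 0 0 0;1 0 0 0 0 0 0;1 0 0 0 0 0 0'
python3 - <<'E'
from h import *
cal=manip.get_calibration("wrist");im=save("wrist","w4")
s=manip.sense();print(s["ee_pos"],s["ee_rot"],s["contact_force"])
for l,z in (("mouth0",38),):print(l,[(d["p"],d["at"],px2w("wrist",d["at"],z,cal)) for d in manip.pinpoint("wrist",l)])
pr=lambda X:(np.array(cal["intrinsics"])@(np.array(cal["R"])@X+np.array(cal["t"])))
v=cv2.resize(im[:,:,::-1],None,fx=1.4,fy=1.4).copy()
for c in((498.5,100),(509.5,5.5)):
    q=[pr(np.array([c[0]+25*np.cos(a),c[1]+25*np.sin(a),38])) for a in np.linspace(0,6.28,40)]
    cv2.polylines(v,[np.array([p[:2]/p[2]*1.4 for p in q]).astype(int)],True,(0,0,255),1)
cv2.imwrite("pics/v4.png",v)
E
```

```text
clock: 9.15
ee_pos: [538.1, 64.7, 198.7]
ee_rot: [-0.0, 1.0, -0.001, 0.0]
contact_force: [0.2, 0.2, -0.4]
gripper_width: 0.534
grasp_force: 15.0
[538.04920414  65.77718239 198.65849561] [-2.97324233e-04  9.99999941e-01  3.34945522e-05  1.70182063e-04] [ 0.11880361  0.550456   -0.38665327]
mouth0 [(0.84, [332.8, 224.5], array([509.2963199 ,   5.20317103,  38.        ])), (0.81, [433.2, 214.2], array([519.47341659, -89.27190078,  38.        ])), (0.71, [231.6, 237.5], array([496.17339629, 102.18489454,  38.        ]))]
```

View pics/v4.png

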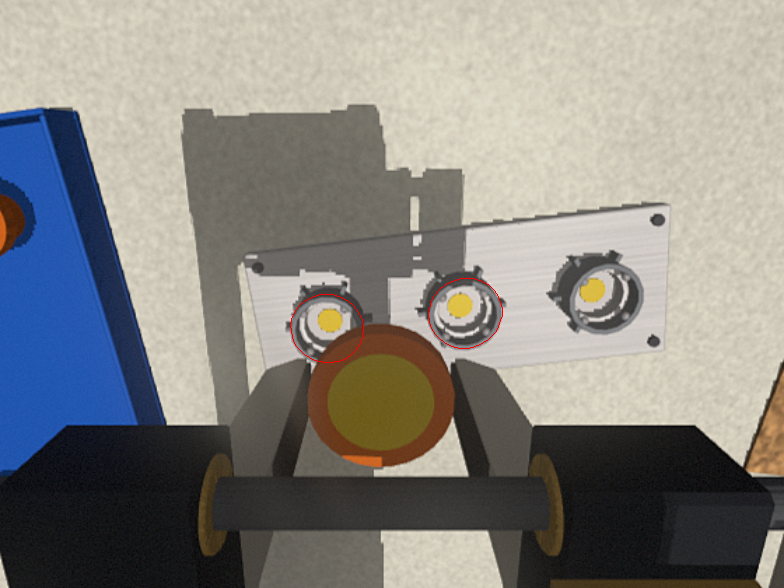

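Run:
```python
from h import *
cal=manip.get_calibration("wrist");im=cv2.imread("pics/w4.png")[:,:,::-1].astype(int)
m=(im[:,:,0]-im[:,:,2]>35)&(im[:,:,0]>60);m[:225]=0;m[:,:205]=0;m[:,345:]=0;m[345:]=0
print(ell(im,m,210.7,cal),manip.sense()["ee_pos"])
print(ell(im,m&(im[:,:,1]>.75*im[:,:,0]),210.7,cal))
```

```text
[([267.2, 278.2], [102.4, 119.8], [540.2, 67.4])] [537.95240287  66.38225683 198.55808679]
[([271.5, 286.7], [68.6, 75.8], [535.7, 65.3]), ([236.3, 230.3], [16.8, 24.8], [564.3, 81.4])]
```

```bash
python3 -m handwheel '1 -0.014 0.03 0 0 0 0;1 -0.013 0.0305 0 0 0 0;1 0 0 0.045 0 0 0;1 0 0 0.045 0 0 0;1 0 0 0.03 0 0 0;1 0 0 0 0 0 0;1 0 0 0 0 0 0'
```

```text
clock: 9.95
ee_pos: [511.0, 6.1, 78.8]
ee_rot: [-0.0, 1.0, 0.001, -0.0]
contact_force: [0.5, 0.1, -0.1]
gripper_width: 0.535
grasp_force: 15.0
```

```bash
python3 -m handwheel '1 0 0 0.015 0 0 0;1 0 0 0.01 0 0 0;1 0 0 0.005 0 0 0;1 0 0 0 0 0 0'; python3 -m handwheel '1 0 0 0.002 0 0 0;1 0 0 0 0 0 0'
```

```text
clock: 10.35
ee_pos: [510.7, 5.4, 47.7]
ee_rot: [-0.0, 1.0, 0.0, -0.0]
contact_force: [-0.8, 3.4, -1.4]
gripper_width: 0.535
grasp_force: 15.0
clock: 10.55
ee_pos: [511.0, 5.2, 46.3]
ee_rot: [-0.0, 1.0, 0.0, -0.0]
contact_force: [-0.9, 4.4, -0.8]
gripper_width: 0.531
grasp_force: 15.0
```

```bash
python3 -m handwheel '1 0 -0.001 0 0 0 0;1 0 0 0 0 0 0'; python3 -m handwheel '1 0 0 0.001 0 0 0;1 0 0 0 0 0 0'
```

```text
clock: 10.75
ee_pos: [511.0, 5.9, 46.5]
ee_rot: [0.0, 1.0, 0.0, -0.0]
contact_force: [-1.4, 2.0, -0.5]
gripper_width: 0.535
grasp_force: 15.0
clock: 10.95
ee_pos: [511.1, 5.9, 45.4]
ee_rot: [0.0, 1.0, 0.0, 0.0]
contact_force: [-0.1, 2.3, -0.3]
gripper_width: 0.53
grasp_force: 15.0
```

```bash
python3 -m handwheel '1 0 -0.0005 0 0 0 0;-0.4 0 0 0 0 0 0;-0.4 0 0 0 0 0 0;-0.4 0 0 0 0 0 0;-0.4 0 0 -0.03 0 0 0;-0.4 0 0 -0.05 0 0 0;-0.4 0.015 -0.03 -0.05 0 0 0;-0.4 0.015 -0.03 -0.02 0 0 0;-0.4 0 0 0 0 0 0;-0.4 0 0 0 0 0 0'
python3 - <<'E'
from h import *
cal=manip.get_calibration("wrist");im=save("wrist","w5");i=im.astype(int)
s=manip.sense();print(s["ee_pos"])
print(ell(im,(i[:,:,0]-i[:,:,2]>90)&(i[:,:,1]>0.65*i[:,:,0]),57,cal))
print(ell(im,(i[:,:,0]-i[:,:,2]>90),57,cal))
E
```

```text
clock: 11.95
ee_pos: [538.8, 61.6, 187.1]
ee_rot: [0.0, 1.0, 0.001, 0.0]
contact_force: [-0.1, 0.5, -0.9]
gripper_width: 0.699
grasp_force: 0.0
[537.84233956  61.09169071 185.89239765]
[([231.2, 233.0], [16.4, 17.7], [512.4, 95.5]), ([334.1, 237.7], [38.9, 41.7], [508.3, 5.6]), ([424.2, 211.8], [16.2, 18.4], [532.1, -70.3])]
[([231.2, 233.0], [16.4, 17.7], [512.4, 95.5]), ([334.0, 237.0], [52.6, 57.5], [508.9, 5.7]), ([424.2, 211.8], [16.2, 18.4], [532.1, -70.3])]
```

View pics/w5.png

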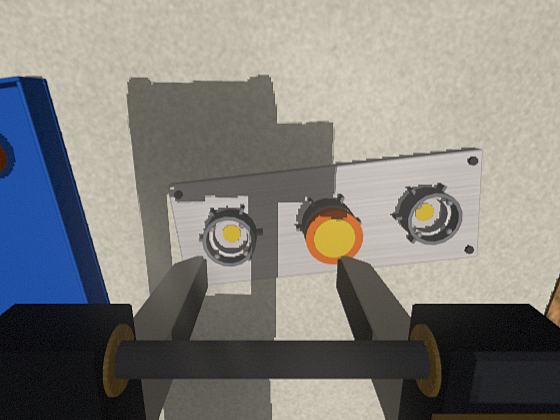

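The cover stands upright in the middle mouth at (334,237). Next is the second cover.

```bash
python3 -m handwheel '-0.5 0 -0.043 -0.02 0 0 0;-0.5 0 -0.043 -0.03 0 0 0;-0.5 0 -0.043 0 0 0 0;-0.5 0 -0.043 0 0 0 0;-0.5 0 -0.043 0 0 0 0;-0.5 0 -0.043 0 0 0 0;-0.5 0 0 0 0 0 0;-0.5 0 0 0 0 0 0'
python3 - <<'E'
from h import *
cal=manip.get_calibration("wrist");im=save("wrist","w6");i=im.astype(int)
s=manip.sense();print(s["ee_pos"])
print([(d["p"],d["at"],px2w("wrist",d["at"],4,cal)) for d in manip.pinpoint("wrist","cover0")])
m=(i[:,:,0]-i[:,:,2]>45);m[:,:180]=0;m[:,340:]=0;m[:90]=0;m[300:]=0
print(ell(im,m,38,cal))
E
```

```text
clock: 12.8
ee_pos: [537.4, 316.8, 233.2]
ee_rot: [0.001, 1.0, 0.001, -0.002]
contact_force: [0.2, -0.3, -0.0]
gripper_width: 0.751
grasp_force: 0.0
[537.76515537 316.02138423 233.71192671]
[(0.82, [559.0, 210.8], array([501.82165741, -13.38396416,   4.        ])), (0.75, [259.5, 148.6], array([571.50155322, 328.21327995,   4.        ]))]
[([257.9, 151.6], [49.7, 50.2], [572.7, 328.8])]
```

```bash
python3 -m handwheel '-0.5 0.035 -0.0127 0 0 0 0;-0.5 0 0 0.045 0 0 0;-0.5 0 0 0.045 0 0 0;-0.5 0 0 0.045 0 0 0;-0.5 0 0 0.045 0 0 0;-0.5 0 0 0.0175 0 0 0;-0.5 0 0 0.008 0 0 0;-0.5 0 0 0 0 0 0;-0.5 0 0 0 0 0 0'; python3 -m handwheel '1 0 0 0 0 0 0;1 0 0 0 0 0 0;1 0 0 0 0 0 0;1 0 0 0 0 0 0;1 0 0 0 0 0 0'
```

```text
clock: 13.8
ee_pos: [575.3, 330.6, 33.0]
ee_rot: [-0.001, 1.0, 0.0, 0.002]
contact_force: [0.4, -0.4, 0.1]
gripper_width: 0.75
grasp_force: 0.0
clock: 14.3
ee_pos: [574.0, 330.5, 31.2]
ee_rot: [-0.0, 1.0, 0.0, 0.001]
contact_force: [-1.2, 0.9, 6.0]
gripper_width: 0.536
grasp_force: 15.0
```

```bash
python3 -m handwheel '1 0 0 -0.02 0 0 0;1 0 0 -0.05 0 0 0;1 0 0 -0.05 0 0 0;1 -0.012 0.038 0 0 0 0;1 -0.012 0.038 0 0 0 0;1 -0.0125 0.0385 0 0 0 0;1 -0.0125 0.0385 0 0 0 0;1 -0.0125 0.0385 0 0 0 0;1 -0.0125 0.0385 0 0 0 0;1 0 0 0 0 0 0;1 0 0 0 0 0 0'
python3 - <<'E'
from h import *
s=manip.sense();print(s["ee_pos"],s["gripper_width"],s["contact_force"])
cal=manip.get_calibration("wrist");im=save("wrist","w7").astype(int)
m=(im[:,:,0]-im[:,:,2]>35)&(im[:,:,0]>60)&(im[:,:,1]>.75*im[:,:,0]);m[:225]=0;m[:,:205]=0;m[:,345:]=0
print(ell(im,m,s["ee_pos"][2]+7,cal))
E
```

```text
clock: 15.4
ee_pos: [499.4, 99.5, 150.1]
ee_rot: [-0.0, 1.0, -0.001, 0.0]
contact_force: [0.3, -0.9, 0.0]
gripper_width: 0.529
grasp_force: 15.0
[499.40081205  99.49562301 150.09185845] 0.5287851617899617 [ 0.25800952 -0.89084385  0.04376549]
[([271.5, 282.2], [66.8, 73.7], [496.9, 98.4])]
```

```bash
python3 -m handwheel '1 0.001 -0.001 0.04 0 0 0;1 0 0 0.03 0 0 0;1 0 0 0.015 0 0 0;1 0 0 0.008 0 0 0;1 0 0 0.004 0 0 0;1 0 0 0 0 0 0;1 0 0 0 0 0 0'; python3 -m handwheel '1 0 0 0.002 0 0 0;1 0 0 0 0 0 0'
```

```text
clock: 16.15
ee_pos: [501.3, 101.4, 54.2]
ee_rot: [-0.0, 1.0, 0.0, 0.001]
contact_force: [-0.6, 1.1, -1.5]
gripper_width: 0.535
grasp_force: 15.0
clock: 16.35
ee_pos: [500.8, 101.1, 51.5]
ee_rot: [-0.0, 1.0, 0.0, 0.0]
contact_force: [-1.1, 0.6, -0.4]
gripper_width: 0.536
grasp_force: 15.0
```

```bash
python3 -m handwheel '1 0 0 0.001 0 0 0;-0.4 0 0 0 0 0 0;-0.4 0 0 0 0 0 0;-0.4 0 0 0 0 0 0;-0.4 0 0 -0.03 0 0 0;-0.4 0 0 -0.05 0 0 0;-0.4 0.02 0.02 -0.05 0 0 0;-0.4 0.02 0.02 -0.02 0 0 0;-0.4 0 0 0 0 0 0;-0.4 0 0 0 0 0 0'
python3 - <<'E'
from h import *
cal=manip.get_calibration("wrist");im=save("wrist","w8");i=im.astype(int)
s=manip.sense();print(s["ee_pos"])
print(ell(im,(i[:,:,0]-i[:,:,2]>60)&(i[:,:,1]>0.65*i[:,:,0]),57,cal))
print(ell(im,(i[:,:,0]-i[:,:,2]>60),57,cal))
t=manip.get_image("top")
cv2.imwrite("pics/v8.png",np.vstack([im[100:300,:,::-1],cv2.resize(t[200:300,90:370,::-1],(560,200),interpolation=cv2.INTER_CUBIC)]))
E
```

```text
clock: 17.35
ee_pos: [538.1, 63.4, 193.5]
ee_rot: [-0.0, 1.0, -0.0, 0.0]
contact_force: [-0.0, -0.7, -0.1]
gripper_width: 0.699
grasp_force: 0.0
[537.06894276  63.76633422 192.32137159]
[([541.5, 315.3], [6.7, 8.2], [425.8, -196.3]), ([228.6, 246.2], [37.6, 40.3], [496.8, 100.8]), ([335.1, 233.2], [38.9, 42.7], [509.3, 5.6]), ([423.5, 208.9], [16.3, 19.0], [531.8, -70.4])]
[([541.5, 315.3], [6.7, 8.2], [425.8, -196.3]), ([228.7, 245.4], [52.0, 55.6], [497.6, 100.7]), ([334.7, 233.8], [52.1, 56.9], [508.7, 6.0]), ([423.5, 208.9], [16.3, 19.0], [531.8, -70.4])]
```

View pics/v8.png

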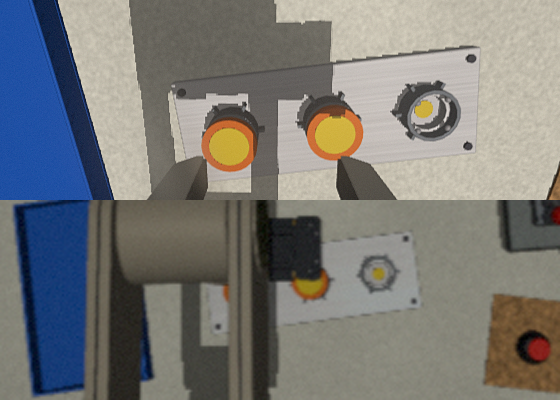

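Both covers stand upright, at (228,246) and (335,233) in the wrist view. Now the tool.

```bash
python3 -m handwheel '-0.5 0 0.041 -0.03 0 0 0;-0.5 -0.012 0.041 0 0 0 0;-0.5 -0.012 0.041 0 0 0 0;-0.5 -0.012 0.041 0 0 0 0;-0.5 -0.012 0.041 0 0 0 0;-0.5 -0.012 0.041 0 0 0 0;-0.5 -0.012 0.041 0 0 0 0;-0.5 -0.012 0.041 0 0 0 0;-0.5 -0.012 0.041 0 0 0 0;-0.5 0 0 0 0 0 0;-0.5 0 0 0 0 0 0'
python3 - <<'E'
from h import *
cal=manip.get_calibration("wrist");im=save("wrist","w9");i=im.astype(int)
s=manip.sense();print(s["ee_pos"])
for l,z in (("seater",4),("mat",0)):print(l,[(d["p"],d["at"],px2w("wrist",d["at"],z,cal)) for d in manip.pinpoint("wrist",l)])
m=(i[:,:,0]>90)&(i[:,:,1]<60)&(i[:,:,2]<60)
print("red",ell(im,m,70,cal))
m=(i[:,:,0]-i[:,:,2]>35)&(i[:,:,0]>60);m[:50]=0;n,lab,st,ce=cv2.connectedComponentsWithStats(m.astype(np.uint8));k=1+st[1:,4].argmax()
r=cv2.minAreaRect(np.argwhere(lab==k)[:,::-1].astype(np.float32));print("mat",[px2w("wrist",p,4,cal)[:2].round() for p in cv2.boxPoints(r)])
E
```

```text
clock: 18.55
ee_pos: [441.3, -304.2, 221.3]
ee_rot: [-0.001, 1.0, -0.0, -0.001]
contact_force: [0.3, 0.7, -0.0]
gripper_width: 0.753
grasp_force: 0.0
[ 441.75926044 -303.48996599  221.62809254]
seater [(0.64, [271.2, 209.0], array([ 410.95316948, -304.41402503,    4.        ]))]
mat [(0.92, [271.7, 199.0], array([ 421.30733945, -304.95924961,    0.        ]))]
red [([273.0, 226.0], [30.2, 32.1], [413.7, -306.3]), ([310.5, -5.6], [35.5, 37.2], [603.5, -335.2])]
mat [array([ 361., -232.]), array([ 490., -253.]), array([ 475., -381.]), array([ 343., -373.])]
```

View pics/w9.png

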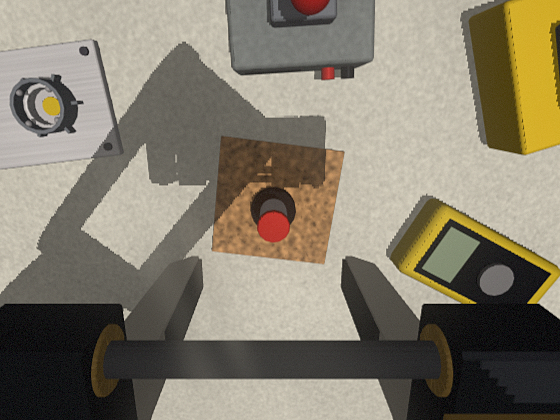

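```bash
python3 -m handwheel '-0.3 -0.0285 0.0025 0 0 0 0;-0.3 0 0 0.045 0 0 0;-0.3 0 0 0.045 0 0 0;-0.3 0 0 0.045 0 0 0;-0.3 0 0 0.03 0 0 0;-0.3 0 0 0.018 0 0 0;-0.3 0 0 0.008 0 0 0;-0.3 0 0 0 0 0 0;-0.3 0 0 0 0 0 0'
```

```text
clock: 19.6
ee_pos: [414.7, -307.3, 33.2]
ee_rot: [0.0, 1.0, 0.001, 0.001]
contact_force: [0.6, -0.3, 0.6]
gripper_width: 0.651
grasp_force: 0.0
```

```bash
python3 -m handwheel '1 0 0 0 0 0 0;1 0 0 0 0 0 0;1 0 0 0 0 0 0;1 0 0 0 0 0 0;1 0 0 0 0 0 0;1 0 0 0 0 0 0' 50
```

```text
clock: 20.2
ee_pos: [413.9, -307.3, 32.4]
ee_rot: [-0.0, 1.0, 0.0, 0.0]
contact_force: [0.4, 2.8, 3.5]
gripper_width: 0.319
grasp_force: 50.0
```

```bash
python3 -m handwheel '1 0 0 -0.03 0 0 0;1 0 0 -0.04 0 0 0;1 0 0 -0.04 0 0 0;1 0.012 -0.039 0 0 0 0;1 0.012 -0.039 0 0 0 0;1 0.012 -0.039 0 0 0 0;1 0.012 -0.039 0 0 0 0;1 0.012 -0.039 0 0 0 0;1 0.012 -0.039 0 0 0 0;1 0.012 -0.039 0 0 0 0;1 0.012 -0.039 0 0 0 0;1 0 0 0 0 0 0'; python3 -m handwheel '1 0 0 0 0 0 0'
python3 - <<'E'
from h import *
cal=manip.get_calibration("wrist");im=save("wrist","w10");i=im.astype(int)
s=manip.sense();print(s["ee_pos"],s["gripper_width"])
m=(i[:,:,0]>70)&(i[:,:,1]<60)&(i[:,:,2]<60)
print("red",ell(im,m,s["ee_pos"][2]+37.6,cal))
print("seaters",[(d["p"],d["at"]) for d in manip.pinpoint("wrist","seater")], s["ee_pos"][2]-28.4)
t=manip.get_image("side");cv2.imwrite("pics/v10.png",np.hstack([im[150:,:,::-1],cv2.resize(t[200:335,190:350,::-1],(240,270))[:270] ]))
E
```

```text
clock: 21.4
ee_pos: [509.8, 9.0, 141.6]
ee_rot: [-0.001, 1.0, 0.003, -0.0]
contact_force: [0.3, -0.7, -1.9]
gripper_width: 0.315
grasp_force: 50.0
clock: 21.5
ee_pos: [509.1, 5.4, 141.4]
ee_rot: [0.0, 1.0, 0.002, -0.001]
contact_force: [0.2, -1.1, -2.2]
gripper_width: 0.319
grasp_force: 50.0
[508.97398802   4.52060826 141.49656833] 0.3109039115246013
red [([430.5, 417.3], [18.3, 85.7], [454.9, -67.9]), ([271.4, 312.1], [73.1, 74.4], [509.0, 4.4])]
seaters [(0.79, [265.5, 255.3])] 113.09656833427408
```

View pics/v10.png

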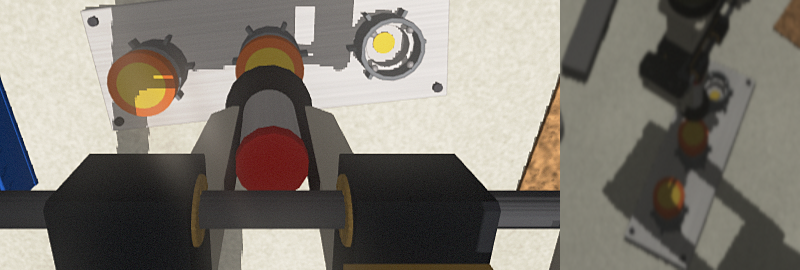

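```bash
python3 -m handwheel '1 0 -0.001 0.03 0 0 0;1 0 0 0.02 0 0 0;1 0 0 0 0 0 0;1 0 0 0 0 0 0'; python3 -m handwheel '1 0 0 0.002 0 0 0;1 0 0 0.002 0 0 0;1 0 0 0.001 0 0 0;1 0 0 0 0 0 0';python3 -m handwheel '1 0 0 0.002 0 0 0;1 0 0 0 0 0 0'
```

```text
clock: 22.05
ee_pos: [509.1, 4.8, 92.2]
ee_rot: [0.0, 1.0, -0.0, -0.0]
contact_force: [0.8, 0.4, -0.7]
gripper_width: 0.319
grasp_force: 50.0
clock: 22.45
ee_pos: [509.6, 5.8, 87.4]
ee_rot: [0.0, 1.0, 0.0, 0.0]
contact_force: [-0.6, -0.3, -1.6]
gripper_width: 0.319
grasp_force: 50.0
clock: 22.65
ee_pos: [509.4, 5.8, 84.9]
ee_rot: [0.0, 1.0, 0.0, -0.0]
contact_force: [0.6, 0.2, -2.1]
gripper_width: 0.317
grasp_force: 50.0
```

```bash
for k in 1; do python3 -m handwheel '1 0 0 0.002 0 0 0;1 0 0 0 0 0 0'; done; python3 -m handwheel '1 0 0 0.002 0 0 0;1 0 0 0 0 0 0'; python3 -m handwheel '1 0 0 0.002 0 0 0;1 0 0 0 0 0 0'
```

```text
clock: 22.85
ee_pos: [509.9, 5.8, 83.5]
ee_rot: [-0.0, 1.0, 0.0, 0.0]
contact_force: [-0.9, 1.0, 2.1]
gripper_width: 0.321
grasp_force: 50.0
clock: 23.05
ee_pos: [510.4, 5.7, 82.0]
ee_rot: [0.0, 1.0, 0.0, 0.001]
contact_force: [-0.4, 0.1, 3.6]
gripper_width: 0.319
grasp_force: 50.0
clock: 23.25
ee_pos: [509.2, 5.8, 78.7]
ee_rot: [-0.0, 1.0, 0.0, -0.0]
contact_force: [0.0, -0.4, -2.1]
gripper_width: 0.316
grasp_force: 50.0
```

```bash
python3 -m handwheel '1 0 0 0.002 0 0 0;1 0 0 0 0 0 0'; python3 -m handwheel '1 0 0 0.002 0 0 0;1 0 0 0 0 0 0'; python3 -m handwheel '1 0 0 0.002 0 0 0;1 0 0 0 0 0 0'
```

```text
clock: 23.45
ee_pos: [509.0, 5.8, 76.5]
ee_rot: [-0.0, 1.0, 0.0, -0.0]
contact_force: [0.4, -0.2, -1.4]
gripper_width: 0.318
grasp_force: 50.0
clock: 23.65
ee_pos: [510.1, 5.9, 76.3]
ee_rot: [-0.0, 1.0, 0.0, 0.001]
contact_force: [-3.2, 1.3, 9.6]
gripper_width: 0.32
grasp_force: 50.0
clock: 23.85
ee_pos: [511.3, 5.9, 76.3]
ee_rot: [0.0, 1.0, 0.001, 0.002]
contact_force: [-8.0, 2.0, 22.6]
gripper_width: 0.318
grasp_force: 50.0
```

```bash
python3 -m handwheel '1 0 0 -0.025 0 0 0;1 0 0 -0.025 0 0 0;1 -0.006 -0.047 0 0 0 0;1 -0.006 -0.047 0 0 0 0;1 0 0 0 0 0 0;1 0 0 0 0 0 0;1 0 0 0 0 0 0'
python3 - <<'E'
from h import *
cal=manip.get_calibration("wrist");im=save("wrist","w11");i=im.astype(int)
s=manip.sense();print(s["ee_pos"])
m=(i[:,:,0]>70)&(i[:,:,1]<60)&(i[:,:,2]<60)
print("red",ell(im,m,s["ee_pos"][2]+37.6,cal))
E
```

```text
clock: 24.55
ee_pos: [497.2, 99.1, 122.6]
ee_rot: [0.0, 1.0, 0.0, -0.0]
contact_force: [-0.2, -0.2, -2.0]
gripper_width: 0.318
grasp_force: 50.0
[497.33900475  98.81207133 122.71602225]
red [([431.1, 418.2], [27.4, 122.5], [442.4, 25.6]), ([271.4, 312.2], [73.7, 74.5], [497.1, 98.1])]
```

```bash
python3 -m handwheel '1 0.0005 -0.0015 0.02 0 0 0;1 0 0 0.014 0 0 0;1 0 0 0.003 0 0 0;1 0 0 0 0 0 0'; python3 -m handwheel '1 0 0 0.002 0 0 0;1 0 0 0 0 0 0'; python3 -m handwheel '1 0 0 0.002 0 0 0;1 0 0 0 0 0 0';python3 -m handwheel '1 0 0 0.002 0 0 0;1 0 0 0 0 0 0'
```

```text
clock: 25.0
ee_pos: [497.3, 100.6, 85.3]
ee_rot: [0.0, 1.0, -0.0, -0.001]
contact_force: [-0.4, 0.2, -1.5]
gripper_width: 0.315
grasp_force: 50.0
clock: 25.2
ee_pos: [498.2, 101.2, 84.4]
ee_rot: [-0.0, 1.0, 0.0, 0.0]
contact_force: [-0.1, 0.5, -1.6]
gripper_width: 0.319
grasp_force: 50.0
clock: 25.4
ee_pos: [498.9, 101.3, 83.3]
ee_rot: [-0.0, 1.0, 0.0, 0.001]
contact_force: [-0.5, -0.8, 3.3]
gripper_width: 0.319
grasp_force: 50.0
clock: 25.6
ee_pos: [498.9, 101.3, 81.2]
ee_rot: [-0.0, 1.0, 0.0, 0.001]
contact_force: [0.4, -0.2, 1.6]
gripper_width: 0.319
grasp_force: 50.0
```

```bash
python3 -m handwheel '1 0 0 0.002 0 0 0;1 0 0 0 0 0 0'; python3 -m handwheel '1 0 0 0.002 0 0 0;1 0 0 0 0 0 0'; python3 -m handwheel '1 0 0 0.001 0 0 0;1 0 0 0 0 0 0'
```

```text
clock: 25.8
ee_pos: [497.3, 101.3, 77.4]
ee_rot: [-0.0, 1.0, 0.0, -0.001]
contact_force: [-0.2, -0.6, -1.4]
gripper_width: 0.315
grasp_force: 50.0
clock: 26.0
ee_pos: [497.9, 101.4, 76.4]
ee_rot: [-0.0, 1.0, 0.0, -0.0]
contact_force: [-3.2, -0.2, 6.4]
gripper_width: 0.321
grasp_force: 50.0
clock: 26.2
ee_pos: [498.4, 101.5, 76.4]
ee_rot: [-0.0, 1.0, 0.0, 0.0]
contact_force: [-4.4, -0.2, 11.3]
gripper_width: 0.322
grasp_force: 50.0
```

```bash
python3 -m handwheel '1 0 0 0.003 0 0 0;1 0 0 0 0 0 0'; python3 -m handwheel '1 0 0 -0.03 0 0 0;1 0 0 -0.03 0 0 0;1 -0.008 0.041 0 0 0 0;1 -0.008 0.041 0 0 0 0;1 -0.008 0.041 0 0 0 0;1 -0.008 0.041 0 0 0 0;1 -0.008 0.041 0 0 0 0;1 -0.008 0.041 0 0 0 0;1 -0.008 0.041 0 0 0 0;1 -0.008 0.041 0 0 0 0;1 -0.008 0.041 0 0 0 0;1 -0.008 0.04 0 0 0 0'; python3 -m handwheel '1 0 0 0 0 0 0;1 0 0 0 0 0 0'
```

```text
clock: 26.4
ee_pos: [500.2, 102.1, 76.1]
ee_rot: [-0.001, 1.0, 0.001, 0.002]
contact_force: [-9.2, 1.4, 29.5]
gripper_width: 0.318
grasp_force: 50.0
clock: 27.6
ee_pos: [417.3, -309.2, 131.4]
ee_rot: [-0.0, 1.0, 0.0, -0.0]
contact_force: [0.8, -0.3, -1.8]
gripper_width: 0.319
grasp_force: 50.0
clock: 27.8
ee_pos: [417.5, -308.0, 131.2]
ee_rot: [-0.001, 1.0, -0.001, -0.0]
contact_force: [-0.2, -0.6, -1.9]
gripper_width: 0.318
grasp_force: 50.0
```

```bash
python3 -m handwheel '1 0 0 0.04 0 0 0;1 0 0 0.035 0 0 0;1 0 0 0.015 0 0 0;1 0 0 0.005 0 0 0;1 0 0 0 0 0 0;1 0 0 0 0 0 0';  python3 -m handwheel '1 0 0 0.002 0 0 0;1 0 0 0 0 0 0'; python3 -m handwheel '1 0 0 0.0015 0 0 0;1 0 0 0 0 0 0'
```

```text
clock: 28.4
ee_pos: [419.5, -308.4, 38.9]
ee_rot: [0.001, 1.0, 0.001, 0.001]
contact_force: [-0.4, 0.4, -1.8]
gripper_width: 0.316
grasp_force: 50.0
clock: 28.6
ee_pos: [418.9, -308.4, 36.1]
ee_rot: [0.001, 1.0, 0.0, 0.001]
contact_force: [0.8, -0.1, -2.4]
gripper_width: 0.317
grasp_force: 50.0
clock: 28.8
ee_pos: [418.2, -307.9, 33.7]
ee_rot: [0.0, 1.0, 0.0, 0.0]
contact_force: [-0.2, -0.2, -2.9]
gripper_width: 0.319
grasp_force: 50.0
```

```bash
python3 -m handwheel '1 0 0 0.001 0 0 0;1 0 0 0 0 0 0';python3 -m handwheel '1 0 0 0.001 0 0 0;1 0 0 0 0 0 0'
```

```text
clock: 29.0
ee_pos: [418.1, -307.7, 32.4]
ee_rot: [-0.0, 1.0, 0.0, -0.0]
contact_force: [-0.3, 0.7, -0.8]
gripper_width: 0.322
grasp_force: 50.0
clock: 29.2
ee_pos: [418.5, -307.9, 32.0]
ee_rot: [0.0, 1.0, 0.0, 0.0]
contact_force: [-0.9, 2.0, 3.2]
gripper_width: 0.318
grasp_force: 50.0
```

```bash
python3 -m handwheel '-0.3 0 0 0 0 0 0;-0.3 0 0 0 0 0 0;-0.3 0 0 0 0 0 0;-0.3 0 0 0 0 0 0;-0.3 0 0 -0.03 0 0 0;-0.3 0 0 -0.05 0 0 0;-0.3 0 0 -0.05 0 0 0;-0.3 0.03 -0.04 -0.05 0 0 0;-0.3 0.03 -0.04 0 0 0 0;-0.3 0.03 -0.04 0 0 0 0;-0.3 0.03 -0.04 0 0 0 0;-0.3 0 -0.04 0 0 0 0' 20; python3 -m handwheel '1 0 0 0 0 0 0;1 0 0 0 0 0 0'
python3 - <<'E'
from h import *
cal=manip.get_calibration("wrist");im=save("wrist","w12");i=im.astype(int)
s=manip.sense();print(s["ee_pos"])
for z in(48,57):print(z,ell(im,(i[:,:,0]-i[:,:,2]>60),z,cal))
m=(i[:,:,0]>70)&(i[:,:,1]<60)&(i[:,:,2]<60)
print("red",ell(im,m,70,cal))
print("seater",[(d["p"],px2w("wrist",d["at"],4,cal)) for d in manip.pinpoint("wrist","seater")])
E
```

```text
clock: 30.4
ee_pos: [531.4, -117.5, 196.7]
ee_rot: [-0.0, 1.0, 0.001, 0.0]
contact_force: [-1.1, 0.1, 0.2]
gripper_width: 0.648
grasp_force: 0.0
clock: 30.6
ee_pos: [529.3, -118.7, 196.8]
ee_rot: [0.0, 1.0, 0.002, -0.0]
contact_force: [-0.7, -0.2, 0.4]
gripper_width: 0.527
grasp_force: 0.0
[ 529.17587828 -119.66452801  196.88913559]
48 [([444.4, 267.8], [94.9, 159.8], [461.4, -285.2]), ([34.2, 229.2], [51.9, 60.8], [499.1, 98.9]), ([133.5, 219.5], [49.4, 56.1], [508.8, 6.4]), ([239.9, 198.9], [16.1, 16.7], [528.6, -91.4])]
57 [([444.4, 267.8], [94.9, 159.8], [465.7, -280.5]), ([34.2, 229.2], [51.9, 60.8], [502.3, 92.8]), ([133.5, 219.5], [49.4, 56.1], [511.7, 2.8]), ([239.9, 198.9], [16.1, 16.7], [531.0, -92.2])]Traceback (most recent call last):
  File "<stdin>", line 6, in <module>
  File "h.py", line 16, in ell
    e=cv2.fitEllipse(cv2.convexHull(c));out.append((np.round(e[0],1).tolist(),np.round(e[1],1).tolist(),px2w(cam,e[0],z,cal)[:2].round(1).tolist()))
cv2.error: OpenCV(4.12.0) /io/opencv/modules/imgproc/src/shapedescr.cpp:361: error: (-201:Incorrect size of input array) There should be at least 5 points to fit the ellipse in function 'fitEllipseNoDirect'
```

View pics/w12.png

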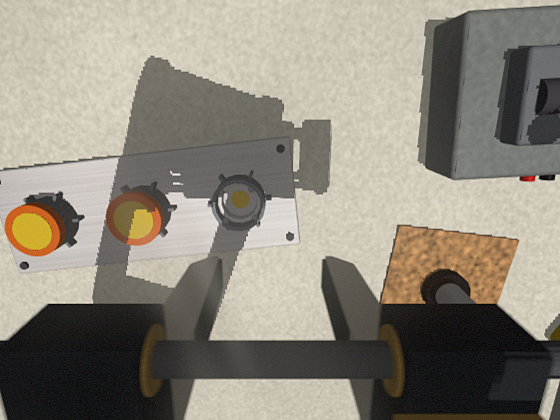

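Both discs back-project onto the mouths at z = 48 (not 57), so both are home. The tool stands on the mat. Now driver on.

```bash
python3 -m handwheel '1 0.002 0.042 0 0 0 0;1 0.003 0.042 0 0 0 0;1 0.003 0.042 0 0 0 0;1 0.003 0.042 0 0 0 0;1 0.003 0.04 0 0 0 0;1 0 0 0 0 0 0;1 0 0 0.034 0 0 0;1 0 0 0.033 0 0 0;1 0 0 0 0 0 0;1 0 0 0 0 0 0'
```

```text
clock: 31.65
ee_pos: [542.5, -327.7, 129.8]
ee_rot: [-0.0, 1.0, -0.0, -0.001]
contact_force: [-0.2, -0.1, 1.3]
gripper_width: 0.004
grasp_force: 0.0
```

```bash
python3 -m handwheel '1 0.02 0 0 0 0 0; 1 0.02 0 0 0 0 0; 1 0.015 0 0 0 0 0; 1 0.01 0 0 0 0 0;1 0.005 0 0 0 0 0;1 0 0 0 0 0 0'; python3 -m handwheel '1 0.004 0 0 0 0 0; 1 0.003 0 0 0 0 0;1 0 0 0 0 0 0'
```

```text
clock: 32.25
ee_pos: [614.2, -327.6, 131.0]
ee_rot: [0.0, 1.0, 0.001, 0.001]
contact_force: [-0.7, 0.1, 0.1]
gripper_width: 0.005
grasp_force: 0.0
clock: 32.55
ee_pos: [620.3, -327.4, 129.8]
ee_rot: [-0.0, 1.0, 0.0, -0.0]
contact_force: [-1.2, -0.5, -0.7]
gripper_width: 0.004
grasp_force: 0.2
```

```bash
python3 -m handwheel '1 0.003 0 0 0 0 0; 1 0 0 0 0 0 0'; python3 -m handwheel '1 0.003 0 0 0 0 0;1 0 0 0 0 0 0'; python3 -m handwheel '1 0.002 0 0 0 0 0;1 0 0 0 0 0 0'
```

```text
clock: 32.75
ee_pos: [623.4, -327.3, 129.6]
ee_rot: [-0.0, 1.0, 0.0, -0.0]
contact_force: [-0.6, -0.6, -0.3]
gripper_width: 0.005
grasp_force: 0.4
clock: 32.95
ee_pos: [624.1, -327.4, 129.5]
ee_rot: [-0.0, 1.0, 0.0, -0.003]
contact_force: [-11.7, 1.7, 5.0]
gripper_width: 0.003
grasp_force: 6.2
clock: 33.15
ee_pos: [624.4, -327.3, 129.4]
ee_rot: [-0.001, 1.0, -0.0, -0.004]
contact_force: [-20.2, 2.5, 8.9]
gripper_width: 0.005
grasp_force: 10.3
```

```bash
python3 -m handwheel '1 -0.02 0 0 0 0 0;1 -0.02 0 0 0 0 0;1 0 0 -0.05 0 0 0;1 0 0 -0.05 0 0 0;1 -0.03 -0.04 -0.02 0 0 0;1 -0.03 -0.04 0 0 0 0;1 0 -0.04 0 0 0 0;1 0 -0.04 0 0 0 0;1 0 -0.04 0 0 0 0;1 0 0 0 0 0 0'
python3 - <<'E'
from h import *
t=manip.get_image("top");s=manip.get_image("side")
cv2.imwrite("pics/fin.png",np.hstack([cv2.resize(t[130:310,90:480,::-1],(440,203)),cv2.resize(s[80:380,130:430,::-1],(360,360))[:203]]) if 0 else np.vstack([cv2.resize(t[140:320,90:480,::-1],(585,270)),cv2.resize(s[90:330,130:450,::-1],(585,330))]))
E
```

```text
clock: 34.15
ee_pos: [530.9, -126.1, 249.3]
ee_rot: [-0.001, 1.0, 0.002, 0.001]
contact_force: [0.2, -0.2, 0.7]
gripper_width: 0.005
grasp_force: 0.0
```

View pics/fin.png

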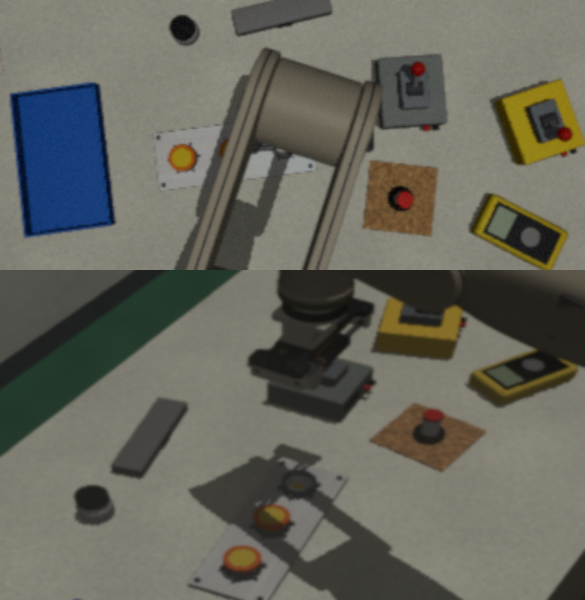

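The bin is empty and both covers are flush. The tool is upright in the middle of the mat, the lever leans to +x (on), and the other things are where they were. Handing in.

```bash
python3 -c "
from workcell import manip
print(manip.finish_job())"
```

```text
the job is handed in; nothing more can be done
None
```

The job is done and handed in: driver off, both orange covers (this run had two) pressed fully home with the seating tool, tool back upright on its mat, driver on again, at about 34 s on the robot's clock.

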